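Put the fish tank controller into feeding mode

ROBOT

A 6-joint arm with a two-finger parallel gripper is mounted at the origin on the work surface. World frame = base frame: x ahead of the robot, y to its left, z up, the work surface at z = 0. Lengths are in m, angles in degrees, forces in N, time in s.
With the tool pointing down it reaches from about 0.3 to 0.775 m from the base axis. Payload 14.6 kg.
Tool frame: the origin (TCP) lies on the centre line of the jaws, within the pads' length; the fingertips stand 25 mm ahead of it and the grasp point (between the pads) lies 6 mm ahead of it; z points along the fingers, y is the line along which they close (so a half turn about z gives the same grasp; the last joint's range is limited). The gripper opens to 85 mm and grips with 20 to 120 N. Pads are 22 mm wide; open, the fingers measure 114 mm over their backs; the gripper's body (76 mm by 85 mm) begins 54 mm behind the grasp point. The pads swing forward as they close: fully open they stand 13 mm farther back than shut.
Start: joints at [66.142, 17.183, 87.147, -0, 75.671, -3.816], TCP at [0.188, 0.517, 0.256] pointing down, gripper open.
Joint ranges: [-173.82, 173.82], [-45.26, 126.66], [13.44, 144.39], [-59.66, 239.66], [0, 175.72], [-146.38, 146.38]. Speed limits (degrees/s): [127.2, 127.2, 147.25, 180, 180, 180].

INTERFACE

Orientations are given as [roll, pitch, yaw] about the fixed x, y, z axes, in that order (R = Rz(yaw) Ry(pitch) Rx(roll)).
In Python, from rig import arm gives the robot as it stands.
- The arm moves only by the tool play_rows, never from a script. Its argument "increments" is a list of rows, each a list of 3 entries, a list of its own where there are three numbers: the shift along the tool's x, y, z as a fraction of full scale, then the turn about the tool's z as a fraction of full scale, then the gripper's target within -1 to 1 (fully open at 1, half-way at 0, shut at -1). In form: [[[x, y, z], twist, fingers], ...]. A call has 1 to 5 rows; each row shifts and turns the commanded pose from where the row before left it, along the tool's axes as they then stand; what a row does not reach is not made up. Full scale, the value 1, is 400 mm for a shift and pi rad for a turn. A row lasts 1/8 s, in which the tool goes at most 62.5 mm and 10.7 degrees, less where a joint would pass 70% of its speed; a pose out of reach is approached as far as the arm can. A call with a number of a shift or a turn outside -1 to 1 is refused whole. A call with a gripper value outside its range is refused whole. The fingers move at their own pace and stop on an object; the grip force is fixed at half the most. Time passes only in rows, so rows that do not move let the fingers close. It gives the time, the measured TCP pose, the force, the opening and the grip force at its end, in the units of the state.
- arm.observe(): the state, without advancing time (a new reading comes with each control period).
- arm.grab_frame(name): name is "side" or "top"; returns a dict with "pixels" (420x560x3 uint8, red, green, blue), "range_z" (420x560 float32, m along the optical axis (not along the pixel's ray), 0 where there is no reading), "vfov" (degrees; the focal length in pixels is half the picture's height over the tangent of half this angle, whatever the lens; pixels are square), "cx", "cy" (the principal point, pixels), "camera_from_world" (4x4, takes a point from world to camera coordinates). Camera axes: x right, y down, z forward; pixel columns grow to the right and rows downward; lengths in m; the calibration is good to about 2 mm. A picture is of the moment at which its call begins.
- arm.close_job(): hands the job in; it is judged then, once.
Trained networks look in a picture, given as the dict that the camera call returned (one of the last four; its "shot" number tells which), for a name from the list of things; names that differ only in an ending like _2 or _b are one class to them, and where a whole thing is asked for, a point or a joint stands for the part that bears it (a point fixed in the world has none). Each returns a list of dicts, best first, with "p" (0 to 1); they miss things now and then, are a little off and sometimes report something else, mostly with a low value. They report only what shows in the picture. A call takes as long as a camera call. They do not tell look-alikes from the thing itself.
- arm.masks_of(picture, query): "region" (420x560 bool, what is visible of it) and "location" ([row, column] in pixels, amid what is visible of it).
- arm.place_of(picture, query): "location" ([row, column] in pixels: a listed point, or the origin of a listed thing).
The state is a dict: "t": time; "joint_positions": joint angles; "joint_velocities": joint speeds; "tau": joint torques, N m; "eef_pos": TCP position; "tcp_rot": TCP orientation; "ft_force": force on the tool from outside, world axes, zero at the start; "torque": the same for the moment, N m; "finger_gap": finger opening in m; "finger_force": force on a finger pad.
Only numpy, scipy, OpenCV 4.12 (cv2) and the standard library are available. Lean on these libraries where they do the work, as an engineer would, in place of code of your own. Each camera call takes 0.05 s, during which the arm holds its last target. There are 200 camera calls.

TASK

Put the tank controller on the turntable into feeding mode: first switch off the pump by pressing down the raised end of the wide rocker until it has tipped fully over, then do the same with the narrow rocker for the air, and only then press the round key fully down, keep it down for at least two seconds and let it come back up. Do not press the square key (the lights), and leave the tub, dish, valve and magnet standing where they are.

Things in the scene. Friction and masses are not known exactly. Their poses are not given: they have to be found in the camera images.
- wide_rocker_pivot (a point): Centre of the wide rocker: a flat white paddle 64 mm long (x), 44 wide (y), 8 thick, its top 4 mm above this point when level, hinged here about y. Axes as the controller's. At the start its end nearer the robot (-x) is raised 6 mm. Press 24 mm to -x of this point until the hard stop: about 3 N, stays where left. The grey module face is 12 mm below this point.
- wide_rocker (a joint): Tilt of the wide rocker in rad: 0 to 0.06 at the start (-x end raised), 0.2 level, 0.40 tipped fully over (-x end down, the off position).
- narrow_rocker_pivot (a point): Centre of the narrow rocker, the same paddle but only 20 mm wide (y), hinged here about y. Axes as the controller's. At the start its end farther from the robot (+x) is raised 6 mm. Press 24 mm to +x of this point until the hard stop: about 3 N, stays where left. The module face is 12 mm below this point.
- narrow_rocker (a joint): Tilt of the narrow rocker in rad: 0 to 0.06 at the start (+x end raised), 0.40 tipped fully over (+x end down, the off position).
- round_key_face (a point): Centre of the top face of the round key when up (this point does not go down with it): a white cylinder 34 mm across, 12 mm proud of its grey module. Axes as the controller's. It goes 7 mm straight down on a spring, 1.5 N at first, 5 N at the hard stop, and comes back up when let go.
- round_key (a joint): Travel of the round key in m: 0 up, 0.007 fully down.
- square_key_face (a point): Centre of the top face of the square key, a white 34 mm square that stands 12 mm above its grey module; the same spring as the round key; not to be pressed.
- square_key (a joint): Travel of the square key in m: 0 up, 0.007 fully down.
- controller: Black box lying on the turntable, fixed: 276 mm long (y), 100 wide (x), 22 high; origin at the centre of its underside; x points away from the robot, z up. On top four grey modules (88 x 61 mm, 6 thick) in a row along y at 66 mm pitch: wide rocker, narrow rocker, round key and square key, in any order.
- turntable: Round wooden lazy susan, 400 mm in diameter, top 30 mm above the counter, locked (it does not turn); origin at the centre of its underside.
- tub: Green round flip-top pellet tub, 68 mm in diameter, 84 mm high, loose; origin at the centre of its underside. Stands on the turntable beyond the controller.
- dish: White ceramic feeding dish, 84 mm in diameter, 24 mm high, loose; origin at the centre of its underside. Stands beyond the controller.
- valve: Small grey check valve, about 50 mm long and 18 mm high, loose; origin under its centre. Lies on the robot's side of the controller.
- magnet: Teal plastic algae magnet, 60 mm by 38 mm, 32 mm high, loose; origin under its centre. Lies on the robot's side of the controller.
There are look-alikes about, which are no part of the job. What is shaped like the dish but turquoise or yellow is not meant.

How it is judged:
By the outcome, as a careful person would: the job done as asked, in the order asked, and still so for the second after the job is handed in, with the robot touching nothing.
It also fails if it takes over 42 s, if anything falls off the work surface, if the arm or the gripper's body presses on something with over 40 N, if the wrist force passes 120 N, or if a joint passes its speed limit or range.

## Working session

There is one attempt and no reset: what is moved stays moved. The work goes in short steps, Python scripts to look and compute and a tool call to move; the robot and the scene stay as the last step left them, time stands still between calls to the robot, and variables do not carry over. Pictures are saved under pics/ and viewed, at most 10 in all, crops included, and the job is handed in when it is done.

Besides the shell and the picture viewer there is one more tool, called after "Request:" by a JSON object that holds its "api" and its "payload", one argument or row to a line. play_rows: Moves the arm, as the interface text tells. Its arguments: {"type":"object","properties":{"increments":{"type":"array","items":{"type":"array"}}},"required":["increments"]}

```bash
mkdir -p pics
cat > h.py <<'E'
import numpy as np, cv2
from rig import arm
def world(p,r,c,rng=None):
    f=p["pixels"].shape[0]/2/np.tan(np.radians(p["vfov"]/2))
    r0,c0=int(round(r)),int(round(c))
    if rng is None:
        w=p["range_z"][max(r0-2,0):r0+3,max(c0-2,0):c0+3]; w=w[w>0]; rng=np.median(w) if w.size else np.nan
    q=np.array([(c-p["cx"])/f*rng,(r-p["cy"])/f*rng,rng,1])
    return (np.linalg.inv(p["camera_from_world"])@q)[:3]
def pix(p,X):
    f=p["pixels"].shape[0]/2/np.tan(np.radians(p["vfov"]/2))
    q=p["camera_from_world"]@np.r_[X,1]; return np.array([q[1]/q[2]*f+p["cy"],q[0]/q[2]*f+p["cx"]])
def save(p,n): cv2.imwrite("pics/"+n,p["pixels"][:,:,::-1])
E
python3 - <<'E'
from h import *
np.set_printoptions(precision=4,suppress=True)
for n in ("side","top"):
    p=arm.grab_frame(n); save(p,n+"1.png"); print(n,np.linalg.inv(p["camera_from_world"])[:3,3],np.linalg.inv(p["camera_from_world"])[:3,2])
    for q in ["wide_rocker_pivot","narrow_rocker_pivot","round_key_face","square_key_face","controller","tub","magnet","valve","dish"]:
        for d in arm.place_of(p,q)[:2]:
            l=d["location"]; print(q,round(d["p"],2),np.array(l),world(p,*l))
s=arm.observe(); print(s["t"],s["eef_pos"],s["tcp_rot"],s["ft_force"],s["finger_gap"])
E
```

```text
side [ 0.0646 -0.6184  0.5811] [ 0.5026  0.7086 -0.4952]
wide_rocker_pivot 0.98 [209.9 277. ] [0.566  0.1102 0.076 ]
wide_rocker_pivot 0.71 [242.2 315.7] [ 0.5645 -0.0123  0.0707]
narrow_rocker_pivot 0.77 [194.5 259.5] [0.5727 0.1825 0.0747]
round_key_face 0.7 [242.7 313.3] [ 0.5594 -0.0121  0.0713]
square_key_face 0.66 [226.7 300.1] [0.5714 0.043  0.0715]
controller 0.77 [232.3 286.3] [0.5491 0.0546 0.061 ]
tub 0.82 [244.6 362.1] [ 0.6579 -0.0322  0.0431]
magnet 0.92 [235.5 216.9] [0.4462 0.1294 0.0496]
valve 0.46 [210.3 275.8] [0.5642 0.1116 0.075 ]
dish 0.85 [179.3 212.1] [0.581  0.404  0.0132]
dish 0.76 [198.3 162.5] [0.4407 0.3675 0.02  ]
top [0.4458 0.1377 0.9945] [ 0.1685  0.0017 -0.9857]
wide_rocker_pivot 0.57 [228.  291.1] [0.5681 0.1073 0.0748]
narrow_rocker_pivot 0.96 [225.5 259.4] [0.5747 0.1787 0.0746]
round_key_face 0.77 [230.7 345.6] [ 0.561  -0.0156  0.0712]
square_key_face 0.9 [228.4 316.3] [0.5671 0.0503 0.0706]
controller 0.63 [230.3 302.3] [0.5648 0.0812 0.0574]
tub 0.64 [182.  339.7] [0.6633 0.0002 0.1145]
tub 0.41 [278. 271.] [0.4576 0.1538 0.0625]
magnet 0.62 [279. 272.] [0.4554 0.1516 0.062 ]
valve 0.51 [277.2 274.6] [0.4593 0.1458 0.0613]
valve 0.42 [286.2 324.4] [0.4381 0.0334 0.0475]
dish 0.96 [159.6 174.8] [0.7525 0.3917 0.0064]
dish 0.96 [222.2 156.7] [0.5954 0.431  0.0062]
1.0 [0.1885 0.5167 0.2563] [179.9988  -0.0013 159.9567] [ 0.4067 -0.4466  0.8038] 0.0854775940145521
```

View pics/side1.png

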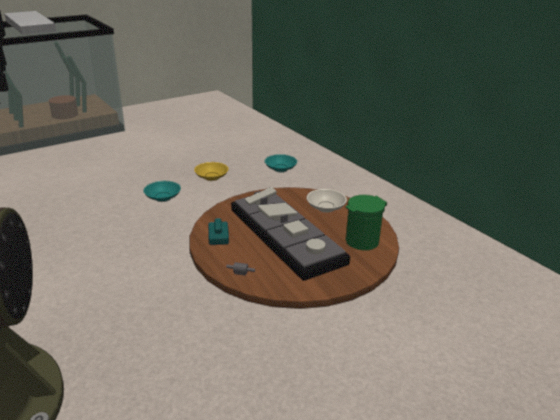

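View pics/top1.png

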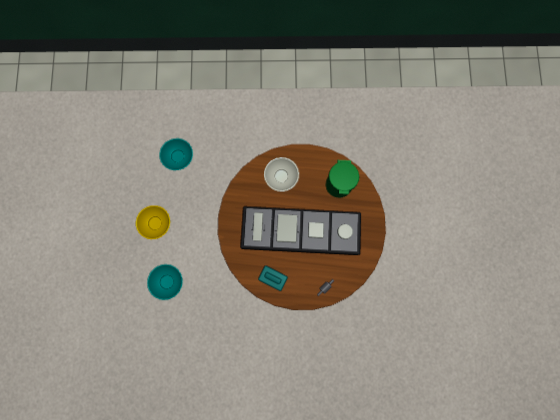

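Run:
```python
from h import *
np.set_printoptions(precision=4,suppress=True)
for n in ("side","top"):
    p=arm.grab_frame(n); px=p["pixels"].astype(int)
    # white blobs in z 0.06..0.09 near controller
    f=210/np.tan(np.radians(p["vfov"]/2)); R,C=np.mgrid[:420,:560]; z=p["range_z"]
    P=np.stack([(C-p["cx"])/f*z,(R-p["cy"])/f*z,z,np.ones_like(z)],-1)@np.linalg.inv(p["camera_from_world"]).T
    m=(z>0)&(P[...,2]>.05)&(P[...,2]<.095)&(px.min(2)>185)&(np.abs(P[...,0]-.567)<.08)
    k,l,s,c=cv2.connectedComponentsWithStats(m.astype(np.uint8))
    for i in range(1,k):
        if s[i,4]<60: continue
        Q=P[l==i][:,:3]; rect=cv2.minAreaRect((Q[:,:2]*1000).astype(np.float32))
        print(n,s[i,4],c[i],Q.mean(0),"rect mm",rect)
        # plane fit: slopes
        A=np.c_[Q[:,:2]-Q[:,:2].mean(0),np.ones(len(Q))]; print("  slope",np.linalg.lstsq(A,Q[:,2],rcond=None)[0])
    g=(z>0)&(P[...,2]>.03+.01)&(P[...,2]<.09)&(px.max(2)<60)&(np.abs(P[...,0]-.567)<.09)&(np.abs(P[...,1]-.08)<.2)
    Q=P[g][:,:2]; print(n,"black",cv2.minAreaRect((Q*1000).astype(np.float32)))
```

```text
side black ((590.3469848632812, 79.27290344238281), (275.2607727050781, 148.0327606201172), 86.12663269042969)
top 65 [316.8769 231.9846] [0.5589 0.0492 0.0707] rect mm ((564.6212768554688, 50.9189453125), (27.835002899169922, 25.53227996826172), 89.21782684326172)
  slope [-0.0505  0.0005  0.0707]
top black ((566.872802734375, 84.90496063232422), (155.13836669921875, 286.8218994140625), 9.335640907287598)
```

The views agree: along the controller from +y to −y come the narrow rocker (top pixel 258,227), wide rocker (287,228), square key (316,230) and round key (345,231), stated as column, row. The tub, dish, magnet and valve stand clear of it. I'll refine the white parts once, then move.

Run:
```python
from h import *
np.set_printoptions(precision=4,suppress=True)
for n in ("side","top"):
    p=arm.grab_frame(n); px=p["pixels"].astype(int)
    f=210/np.tan(np.radians(p["vfov"]/2)); R,C=np.mgrid[:420,:560]; z=p["range_z"]
    P=np.stack([(C-p["cx"])/f*z,(R-p["cy"])/f*z,z,np.ones_like(z)],-1)@np.linalg.inv(p["camera_from_world"]).T
    m=(z>0)&(P[...,2]>.05)&(P[...,2]<.095)&(px.min(2)>140)&(np.abs(P[...,0]-.567)<.06)&(np.abs(P[...,1]-.08)<.16)
    k,l,s,c=cv2.connectedComponentsWithStats(m.astype(np.uint8))
    for i in range(1,k):
        if s[i,4]<40: continue
        Q=P[l==i][:,:3]; rect=cv2.minAreaRect((Q[:,:2]*1000).astype(np.float32))
        A=np.c_[Q[:,:2]-Q[:,:2].mean(0),np.ones(len(Q))]; print(n,s[i,4],Q.mean(0),"rect",np.array([*rect[0],*rect[1],rect[2]]),"slope",np.linalg.lstsq(A,Q[:,2],rcond=None)[0])
```

```text
side 124 [0.574  0.1818 0.075 ] rect [572.4499 182.1119  18.7296  59.288   86.0804] slope [ 0.1852 -0.0612  0.075 ]
side 252 [0.5695 0.1146 0.0753] rect [569.3223 113.9879  41.2012  58.1759  88.9474] slope [-0.1748  0.0099  0.0753]
side 135 [0.5656 0.0495 0.071 ] rect [566.0725  50.0131  31.2051  31.4413  87.8173] slope [ 0.002  -0.0018  0.071 ]
side 128 [ 0.5614 -0.0162  0.0709] rect [561.4165 -16.0934  28.276   27.6865   5.4244] slope [ 0.0055 -0.0092  0.0709]
top 219 [0.5735 0.1835 0.0748] rect [572.9035 183.3946  18.3744  60.322   86.2433] slope [ 0.1813 -0.0221  0.0748]
top 487 [0.5697 0.1177 0.0747] rect [570.1014 117.61    41.7625  61.3036  86.1166] slope [-0.1753  0.0181  0.0747]
top 201 [0.5653 0.0522 0.0706] rect [565.7598  51.0995  31.8609  32.4543  88.07  ] slope [0.0021 0.0173 0.0706]
top 161 [ 0.5611 -0.0146  0.0701] rect [560.9419 -14.2389  31.1071  31.14    25.4675] slope [0.0214 0.0444 0.0701]
```

Request:
{"api": "play_rows", "payload": {
  "increments": [
    [[-0.118,-0.063,0.02],0,-1],
    [[-0.118,-0.063,0.02],0,-1],
    [[-0.118,-0.063,0.02],0,-1],
    [[-0.118,-0.063,0.02],0,-1],
    [[-0.118,-0.063,0.02],0,-1]
  ]
}}

```text
t: 1.82
eef_pos: [0.368, 0.316, 0.2162]
tcp_rot: [180.0, 0.0, 160.0]
ft_force: [-0.0, 0.9, 0.2]
finger_gap: -0.0003
finger_force: 0.0
```

Request:
{"api": "play_rows", "payload": {
  "increments": [
    [[-0.118,-0.063,0.02],0,-1],
    [[-0.118,-0.063,0.02],0,-1],
    [[-0.118,-0.063,0.02],0,-1],
    [[-0.118,-0.063,0.02],0,-1],
    [[-0.118,-0.063,0.02],0,-1]
  ]
}}

```text
t: 2.45
eef_pos: [0.5466, 0.1167, 0.1761]
tcp_rot: [180.0, 0.0, 160.0]
ft_force: [-0.3, 0.9, -0.7]
finger_gap: -0.0001
finger_force: 0.0
```

Request:
{"api": "play_rows", "payload": {
  "increments": [
    [[0,0,0],-0.0455,-1],
    [[0,0,0],-0.0455,-1],
    [[0,0,0],0,-1]
  ]
}}

```text
t: 2.82
eef_pos: [0.5456, 0.1181, 0.1763]
tcp_rot: [-180.0, -0.0, 176.3]
ft_force: [0.8, 0.7, 0.7]
finger_gap: -0.0002
finger_force: 0.0
```

Request:
{"api": "play_rows", "payload": {
  "increments": [
    [[0,0,0.075],0,-1],
    [[0,0,0.075],0,-1],
    [[0,0,0],0,-1]
  ]
}}

```text
t: 3.2
eef_pos: [0.5446, 0.1182, 0.1147]
tcp_rot: [-180.0, -0.2, 176.2]
ft_force: [-0.5, -0.0, 0.5]
finger_gap: 0.0005
finger_force: 0.0
```

Request:
{"api": "play_rows", "payload": {
  "increments": [
    [[0,0,0.015],0,-1],
    [[0,0,0.015],0,-1],
    [[0,0,0],0,-1]
  ]
}}

```text
t: 3.58
eef_pos: [0.5456, 0.1182, 0.1045]
tcp_rot: [180.0, 0.0, 176.3]
ft_force: [-0.7, 0.2, 0.8]
finger_gap: -0.0
finger_force: 0.0
```

Request:
{"api": "play_rows", "payload": {
  "increments": [
    [[0,0,0.005],0,-1],
    [[0,0,0.005],0,-1],
    [[0,0,0],0,-1]
  ]
}}

```text
t: 3.95
eef_pos: [0.5455, 0.1182, 0.1002]
tcp_rot: [180.0, -0.0, 176.3]
ft_force: [-0.6, -0.4, 0.5]
finger_gap: -0.0
finger_force: 0.2
```

Request:
{"api": "play_rows", "payload": {
  "increments": [
    [[0,0,0.005],0,-1],
    [[0,0,0.005],0,-1],
    [[0,0,0],0,-1]
  ]
}}

```text
t: 4.32
eef_pos: [0.5453, 0.1182, 0.0961]
tcp_rot: [-180.0, -0.0, 176.3]
ft_force: [-2.9, -0.1, 2.2]
finger_gap: -0.0
finger_force: 1.4
```

Request:
{"api": "play_rows", "payload": {
  "increments": [
    [[0,0,0.005],0,-1],
    [[0,0,0],0,-1]
  ]
}}

```text
t: 4.58
eef_pos: [0.5455, 0.1183, 0.0952]
tcp_rot: [180.0, 0.0, 176.3]
ft_force: [-9.8, -0.5, 15.1]
finger_gap: 0.0
finger_force: 8.5
```

Request:
{"api": "play_rows", "payload": {
  "increments": [
    [[0,0,0.005],0,-1],
    [[0,0,0],0,-1]
  ]
}}

```text
t: 4.82
eef_pos: [0.5456, 0.1183, 0.0947]
tcp_rot: [180.0, 0.0, 176.3]
ft_force: [-18.6, -1.3, 34.4]
finger_gap: -0.0005
finger_force: 18.3
```

Request:
{"api": "play_rows", "payload": {
  "increments": [
    [[0,0,-0.047],0,-1],
    [[0,0,-0.047],0,-1],
    [[-0.06,0.083,0],0,-1],
    [[-0.06,0.083,0],0,-1],
    [[0,0,0],0,-1]
  ]
}}

```text
t: 5.45
eef_pos: [0.5986, 0.183, 0.1296]
tcp_rot: [180.0, 0.0, 176.4]
ft_force: [0.5, 0.6, -0.4]
finger_gap: 0.0003
finger_force: 0.0
```

```bash
cat > blobs.py <<'E'
from h import *
np.set_printoptions(precision=4,suppress=True)
def run(names):
  for n in names:
    p=arm.grab_frame(n); px=p["pixels"].astype(int)
    f=210/np.tan(np.radians(p["vfov"]/2)); R,C=np.mgrid[:420,:560]; z=p["range_z"]
    P=np.stack([(C-p["cx"])/f*z,(R-p["cy"])/f*z,z,np.ones_like(z)],-1)@np.linalg.inv(p["camera_from_world"]).T
    m=(z>0)&(P[...,2]>.05)&(P[...,2]<.095)&(px.min(2)>120)&(np.abs(P[...,0]-.567)<.06)&(np.abs(P[...,1]-.08)<.16)
    k,l,s,c=cv2.connectedComponentsWithStats(m.astype(np.uint8))
    for i in range(1,k):
        if s[i,4]<40: continue
        Q=P[l==i][:,:3]
        A=np.c_[Q[:,:2]-Q[:,:2].mean(0),np.ones(len(Q))]; print(n,s[i,4],Q.mean(0),"slope",np.linalg.lstsq(A,Q[:,2],rcond=None)[0])
    cv2.imwrite("pics/%s_%d.png"%(n,int(arm.observe()["t"]*100)),cv2.resize(p["pixels"][170:290,180:400,::-1],None,fx=3,fy=3))
  print(arm.observe()["t"],arm.observe()["ft_force"])
E
python3 -c "
from blobs import *
run(['side'])"; ls pics
```

```text
side 163 [0.5738 0.1819 0.0745] slope [ 0.1925 -0.0976  0.0745]
side 431 [0.5691 0.1158 0.0746] slope [ 0.2021 -0.0404  0.0746]
side 177 [0.566  0.0498 0.0707] slope [-0.0458 -0.0147  0.0707]
side 153 [ 0.5616 -0.0153  0.0706] slope [-0.0157 -0.012   0.0706]
5.5 [-0.7284  0.1808  0.3284]
side1.png
side_550.png
top1.png
```

Wide rocker slope went from −0.175 to +0.20: tipped fully over. Now the narrow rocker.

Request:
{"api": "play_rows", "payload": {
  "increments": [
    [[0,0,0.035],0,-1],
    [[0,0,0.035],0,-1],
    [[0,0,0.01],0,-1],
    [[0,0,0.005],0,-1],
    [[0,0,0],0,-1]
  ]
}}

```text
t: 6.12
eef_pos: [0.5977, 0.1809, 0.0958]
tcp_rot: [-180.0, 0.0, 176.3]
ft_force: [0.6, -0.4, 2.5]
finger_gap: -0.0002
finger_force: 1.0
```

Request:
{"api": "play_rows", "payload": {
  "increments": [
    [[0,0,0.004],0,-1],
    [[0,0,0],0,-1]
  ]
}}

```text
t: 6.38
eef_pos: [0.5979, 0.181, 0.0953]
tcp_rot: [-180.0, 0.0, 176.3]
ft_force: [-3.0, -4.1, 12.5]
finger_gap: 0.0003
finger_force: 5.7
```

Request:
{"api": "play_rows", "payload": {
  "increments": [
    [[0,0,0.004],0,-1],
    [[0,0,0],0,-1]
  ]
}}

```text
t: 6.62
eef_pos: [0.598, 0.1811, 0.095]
tcp_rot: [-180.0, 0.1, 176.3]
ft_force: [-9.2, -6.7, 23.9]
finger_gap: -0.0001
finger_force: 10.9
```

Request:
{"api": "play_rows", "payload": {
  "increments": [
    [[0,0,-0.047],0,-1],
    [[0,0,-0.047],0,-1],
    [[0,0,0],0,-1]
  ]
}}

```text
t: 7.0
eef_pos: [0.5983, 0.1816, 0.1321]
tcp_rot: [179.9, 0.2, 176.3]
ft_force: [0.8, 0.6, 0.2]
finger_gap: -0.0001
finger_force: 0.0
```

```bash
python3 -c "
from blobs import *
run(['side'])"
```

```text
side 120 [0.574  0.1809 0.0752] slope [-0.2074  0.026   0.0752]
side 431 [0.569  0.1159 0.0746] slope [ 0.1953 -0.044   0.0746]
side 173 [0.5658 0.0497 0.0707] slope [-0.0251 -0.0134  0.0707]
side 152 [ 0.5615 -0.0156  0.0708] slope [-0.0249 -0.0004  0.0708]
7.05 [ 0.5802 -0.0119 -1.3895]
```

Narrow rocker is over too (slope −0.207). Now the round key.

Request:
{"api": "play_rows", "payload": {
  "increments": [
    [[0.015,-0.124,0],0,-1],
    [[0.015,-0.124,0],0,-1],
    [[0.015,-0.124,0],0,-1],
    [[0.014,-0.124,0],0,-1],
    [[0,0,0],0,-1]
  ]
}}

```text
t: 7.68
eef_pos: [0.5607, -0.0177, 0.1296]
tcp_rot: [-180.0, -0.1, 176.1]
ft_force: [0.4, 0.2, 0.0]
finger_gap: -0.0003
finger_force: 0.0
```

Request:
{"api": "play_rows", "payload": {
  "increments": [
    [[0,0,0.035],0,-1],
    [[0,0,0.035],0,-1],
    [[0,0,0.01],0,-1],
    [[0,0,0.01],0,-1],
    [[0,0,0],0,-1]
  ]
}}

```text
t: 8.3
eef_pos: [0.5616, -0.0148, 0.0943]
tcp_rot: [180.0, 0.0, 176.4]
ft_force: [0.2, 1.3, 1.1]
finger_gap: 0.0004
finger_force: 0.8
```

Request:
{"api": "play_rows", "payload": {
  "increments": [
    [[0,0,0.008],0,-1],
    [[0,0,0.008],0,-1],
    [[0,0,0],0,-1]
  ]
}}

```text
t: 8.68
eef_pos: [0.5618, -0.015, 0.0881]
tcp_rot: [180.0, 0.1, 176.3]
ft_force: [1.2, 2.2, 5.0]
finger_gap: 0.0002
finger_force: 2.4
```

Request:
{"api": "play_rows", "payload": {
  "increments": [
    [[0,0,0.004],0,-1],
    [[0,0,0],0,-1]
  ]
}}

```text
t: 8.93
eef_pos: [0.5619, -0.015, 0.0878]
tcp_rot: [180.0, 0.1, 176.3]
ft_force: [-7.0, 3.3, 19.7]
finger_gap: -0.0002
finger_force: 9.8
```

At the hard stop (about 20 N). Hold for over 2 s, then release.

Request:
{"api": "play_rows", "payload": {
  "increments": [
    [[0,0,0.001],0,-1],
    [[0,0,0],0,-1],
    [[0,0,0],0,-1],
    [[0,0,0],0,-1],
    [[0,0,0],0,-1]
  ]
}}

```text
t: 9.55
eef_pos: [0.5619, -0.015, 0.0877]
tcp_rot: [180.0, 0.1, 176.3]
ft_force: [-9.2, 2.6, 24.0]
finger_gap: 0.0001
finger_force: 11.7
```

Request:
{"api": "play_rows", "payload": {
  "increments": [
    [[0,0,0],0,-1],
    [[0,0,0],0,-1],
    [[0,0,0],0,-1],
    [[0,0,0],0,-1],
    [[0,0,0],0,-1]
  ]
}}

```text
t: 10.18
eef_pos: [0.5619, -0.015, 0.0877]
tcp_rot: [180.0, 0.1, 176.3]
ft_force: [-8.8, 3.6, 23.7]
finger_gap: 0.0001
finger_force: 11.7
```

Request:
{"api": "play_rows", "payload": {
  "increments": [
    [[0,0,0],0,-1],
    [[0,0,0],0,-1],
    [[0,0,0],0,-1],
    [[0,0,0],0,-1],
    [[0,0,0],0,-1]
  ]
}}

```text
t: 10.8
eef_pos: [0.5619, -0.015, 0.0877]
tcp_rot: [180.0, 0.1, 176.3]
ft_force: [-9.9, 2.2, 23.2]
finger_gap: -0.0003
finger_force: 11.7
```

Request:
{"api": "play_rows", "payload": {
  "increments": [
    [[0,0,0],0,-1],
    [[0,0,0],0,-1],
    [[0,0,0],0,-1],
    [[0,0,0],0,-1],
    [[0,0,0],0,-1]
  ]
}}

```text
t: 11.42
eef_pos: [0.5619, -0.015, 0.0877]
tcp_rot: [180.0, 0.1, 176.3]
ft_force: [-9.2, 2.9, 24.1]
finger_gap: 0.0002
finger_force: 11.7
```

Request:
{"api": "play_rows", "payload": {
  "increments": [
    [[0,0,-0.06],0,-1],
    [[0,0,-0.1],0,-1],
    [[0,0,-0.1],0,-1],
    [[0,0,-0.1],0,-1],
    [[0,0,0],0,-1]
  ]
}}

```text
t: 12.05
eef_pos: [0.5624, -0.0153, 0.2327]
tcp_rot: [-180.0, 0.3, 176.3]
ft_force: [-0.1, 0.1, -0.7]
finger_gap: -0.0002
finger_force: 0.0
```

```bash
python3 -c "
from blobs import *
run(['side','top'])"; ls pics
```

```text
side 119 [0.5739 0.1811 0.0751] slope [-0.1992  0.0135  0.0751]
side 429 [0.569  0.1155 0.0746] slope [ 0.2013 -0.0274  0.0746]
side 174 [0.5658 0.0496 0.0707] slope [-0.0189  0.0025  0.0707]
side 149 [ 0.5615 -0.0157  0.0708] slope [-0.019  -0.0033  0.0708]
top 858 [0.5724 0.1826 0.0634] slope [-0.0183  0.0177  0.0634]
top 881 [0.567  0.1174 0.0689] slope [0.1176 0.0227 0.0689]
top 901 [0.5642 0.0517 0.0616] slope [0.0105 0.0022 0.0616]
top 362 [0.5502 0.0005 0.0619] slope [ 0.0979 -0.3339  0.0619]
12.15 [-0.8301  0.0156 -0.7797]
side1.png
side_1210.png
side_550.png
side_705.png
top1.png
top_1215.png
```

Both rockers are over, the round key is back up (top at z = 0.0708), the square key is unchanged, and the arm is clear.

```bash
python3 -c "
from rig import arm
print(arm.close_job())"
```

```text
the job is handed in; nothing more can be done
None
```

View pics/side_1210.png

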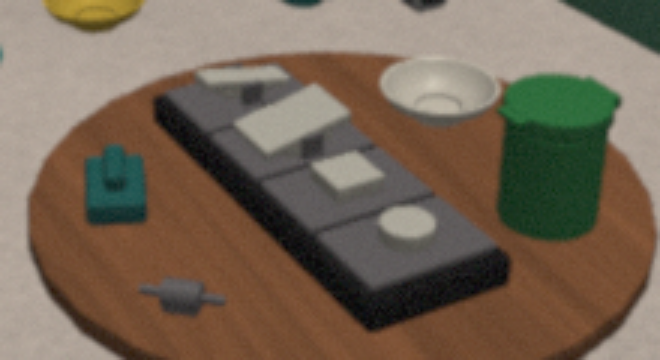

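The job is handed in at about 12 s: wide rocker tipped fully over, then the narrow one, then the round key held at its stop for about 2.5 s and back up; the final picture shows the square key up and the tub, dish, valve and magnet still in place.

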